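# Fold out the display riser and load it with toy cars from the clip rail

## Robot

A 6-joint arm with a two-finger parallel gripper is mounted at the origin on the work surface. World frame = base frame: x ahead of the robot, y to its left, z up, the work surface at z = 0. Lengths are in m, angles in rad, forces in N, time in s.
With the tool pointing down it reaches from about 0.375 to 0.975 m from the base axis. Payload 3.8 kg.
Tool frame: the origin (TCP) lies at the very end of the fingers, on their centre line; the grasp point (between the pads) lies 19 mm behind it; z points along the fingers, y is the line along which they close (so a half turn about z gives the same grasp; the last joint's range is limited). The gripper opens to 88 mm and grips with 3 to 60 N. Pads are 18 mm wide; open, the fingers measure 123 mm over their backs; the gripper's body (75 mm by 187 mm) begins 45 mm behind the grasp point.
Start: joints at [-1.29, 0.264, 1.604, -0, 1.274, -0.037], TCP at [0.211, -0.641, 0.239] pointing down, gripper open.
Joint ranges: [-2.63, 2.63], [-0.94, 2.18], [0.31, 2.57], [-1.31, 4.45], [0, 2.66], [-2.55, 2.55]. Speed limits (rad/s): [2.57, 2.57, 3.14, 3.14, 3.14, 3.14].

## Interface

Orientations are given as a unit quaternion [w, x, y, z].
In Python, from plant import * gives the robot as it stands. Calls block until the motion is done:
- reach(position, orientation): joint-space move of the TCP to a pose.
- move_l(position, rotation=None, v=0.15, stop_force=None): straight line of the TCP; rotation=None keeps the orientation; v is the mean speed in m/s. With stop_force (N) it stops when the force on the tool has changed by that much, and returns True; else False.
- set_joints(angles): joint-space move.
- set_gripper(opening, f_grip=None): finger opening in m; f_grip is the grip in N (None keeps the last); returns when the fingers have stopped.
- wait(seconds).
- ik(position, orientation): joint angles nearest the present ones, or None.
- capture(name): name is "scene" or "top" or "wrist"; returns a dict with "image" (420x560x3 uint8, red, green, blue), "range_z" (420x560 float32, m along the optical axis (not along the pixel's ray), 0 where there is no reading), "fx", "fy", "cx", "cy" (pixels), "xyz" and "attitude" of the camera in the world; the wrist camera has in their place "mount" (4x4, takes a point from camera to tool coordinates, whose origin is the TCP and whose axes are the flange's). Camera axes: x right, y down, z forward; pixel columns grow to the right and rows downward; lengths in m; the calibration is good to about 2 mm. A picture is of the moment at which its call begins: read the wrist's pose just before it.
A pose or a line that the arm cannot do raises IKError and nothing moves.
- job_done(): hands the job in; it is judged then, once.
Trained networks look in the newest picture that a camera, given by its name, has taken for a name from the list of things; names that differ only in an ending like _2 or _b are one class to them, and where a whole thing is asked for, a point or a joint stands for the part that bears it (a point fixed in the world has none). Each returns a list of dicts, best first, with "confidence" (0 to 1); they miss things now and then, are a little off and sometimes report something else, mostly with a low value. They report only what shows in the picture. A call takes as long as a camera call.
- outline_of(thing, camera): "pixels" (420x560 bool, what is visible of it) and "centre" ([row, column] in pixels, amid what is visible of it).
Readings, each from a call of its own:
- current_clock(): time.
- current_joint_positions(): joint angles.
- current_qd(): joint speeds.
- current_joint_efforts(): joint torques, N m.
- current_eef_pos(): TCP position.
- current_eef_rot(): TCP orientation.
- current_ft_force(): force on the tool from outside, world axes, zero at the start.
- current_ft_torque(): the same for the moment, N m.
- current_finger_gap(): finger opening in m.
- current_gripper_force(): force on a finger pad.
Only numpy, scipy, OpenCV 4.12 (cv2) and the standard library are available. Lean on these libraries where they do the work, as an engineer would, in place of code of your own. Each camera call takes 0.05 s, during which the arm holds its last target. There are 200 camera calls.

## Task

Set up the counter display: push both yellow folding legs of the red stand fully out until they hit their stops, then lay the white tray squarely and centred on the stand, its back rim along the red board and its front over the legs. Only then unclip every toy car from the display rail by lifting it straight up against its spring catches, and stand all of them on their wheels on the tray floor, inside the rim and lying across the tray, without disturbing the other goods on the counter.

Things in the scene. Friction and masses are not known exactly. Their poses are not given: they have to be found in the camera images.
- stand: red folding riser fixed to the counter: an upright board 190 long (its y), 30 thick (x -15 to 15), 60 high, and two yellow legs in front of it (+x side). Origin: underside centre of the board; z up; the legs swing out towards +x, away from the robot.
- stand_seat (a point): where the centre of the tray's underside belongs: 55 mm in front (+x) of the board's centre, at 60 mm height, level with the tops of the board and of the legs; axes as the stand's.
- leg_left (a joint): left (+y) yellow leg, a bar 100 long, 12 thick, z 10 to 60, on an upright hinge. 0 = folded along the board, pointing to the stand's +y; 1.571 = swung out, pointing to +x, at its stop. Starts at 0 to 0.3. Stiff hinge (0.25 N m), stays where left. Folded, its last 55 stick out past the board's end: push it there from behind (robot's side).
- leg_right (a joint): right (-y) yellow leg, mirror image: 0 = folded pointing to the stand's -y, 1.571 = pointing to +x at its stop; same sizes and stiffness.
- leg_left_tip (a point): top of the left leg's free end, on its centre line, 100 mm from the hinge axis, 60 mm high
- leg_right_tip (a point): top of the right leg's free end, on its centre line, 100 mm from the hinge axis, 60 mm high
- leg_left_hinge (a point): left leg's hinge axis (upright), at 60 mm height: 20 mm in front of the stand's origin and 50 mm to +y
- leg_right_hinge (a point): right leg's hinge axis (upright), at 60 mm height: 20 mm in front of the stand's origin and 50 mm to -y
- tray: loose white tray, blue rim: 145 (x) by 340 (y), floor 6 thick, rim 4 thick, to z 16. Blue grip fin at the centre, 50 long (x), 14 thick (y), to z 60: pinch it across y. Origin: centre of underside; z up; same either way round. 0.35 kg. Cars stand with their length along tray x; y = +-66 and +-136 leave room for the fingers.
- rail: display rail fixed to the counter: aluminium bar 48 wide (x), 340 long (y), top at z 30; grey dividers 20 wide, to z 42, at y = 0, +-80, +-160; blue end caps to z 50. Four berths at y = +-40, +-120, each with a sprung catch on both flanks. Origin: underside centre.
- car_red: red toy car, 108 long (x), 44 wide (y), 66 high, 0.15 kg, in some starts only. Origin: underside centre. Body z 22-40. Cabin z 40-66, 34 wide (y), x -29 to 21: pinch it across y from above. Wheel blocks at both ends (|x| 26-51, z 0-24) straddle the rail. Clipped on the rail (origin at z 6), catches resist lifting with about 8 N over the first 10 mm, then let go.
- car_blue: blue toy car, 108 long (x), 44 wide (y), 66 high, 0.15 kg, in some starts only. Origin: underside centre. Body z 22-40. Cabin z 40-66, 34 wide (y), x -29 to 21: pinch it across y from above. Wheel blocks at both ends (|x| 26-51, z 0-24) straddle the rail. Clipped on the rail (origin at z 6), catches resist lifting with about 8 N over the first 10 mm, then let go.
- car_green: green toy car, 108 long (x), 44 wide (y), 66 high, 0.15 kg, in some starts only. Origin: underside centre. Body z 22-40. Cabin z 40-66, 34 wide (y), x -29 to 21: pinch it across y from above. Wheel blocks at both ends (|x| 26-51, z 0-24) straddle the rail. Clipped on the rail (origin at z 6), catches resist lifting with about 8 N over the first 10 mm, then let go.
- car_orange: orange toy car, 108 long (x), 44 wide (y), 66 high, 0.15 kg, in some starts only. Origin: underside centre. Body z 22-40. Cabin z 40-66, 34 wide (y), x -29 to 21: pinch it across y from above. Wheel blocks at both ends (|x| 26-51, z 0-24) straddle the rail. Clipped on the rail (origin at z 6), catches resist lifting with about 8 N over the first 10 mm, then let go.
- drum: red and yellow toy drum, 100 across, 66 high, bystander; origin underside centre
- books: stack of picture books 110 x 150 x 40, bystander; origin underside centre
- pinkbox: pink toy carton 90 x 120 x 80, bystander; origin underside centre

How it is judged:
On the way, in this order (a step that is already met when the one before it is completed fails the run):
1. both legs are swung out to their stops (value of joint each of leg_left, leg_right above 1.48 rad), for 0.2 s.
2. the tray lies level and centred on board and legs, the cars still at the rail (all of step 1 and x of tray in the frame of stand_seat between -0.02 and 0.02 m and y of tray in the frame of stand_seat between -0.025 and 0.025 m and z of tray in the frame of stand_seat between -0.005 and 0.008 m and angle between tray's own z axis and vertical below 0.06 rad and angle between the x axis of tray and the x axis of stand, either way round below 0.15 rad and linear speed of tray below 0.03 m/s and distance between each of car_red, car_blue, car_green, car_orange and rail below 0.25 m), for 0.2 s.
3. every car stands on the tray (x of car_red in the frame of tray between -0.03 and 0.03 m and y of car_red in the frame of tray between -0.155 and 0.155 m and z of car_red in the frame of tray between 0 and 0.012 m and angle between each of car_red, car_blue, car_green, car_orange's own z axis and vertical below 0.12 rad and linear speed of each of car_red, car_blue, car_green, car_orange below 0.03 m/s and x of car_blue in the frame of tray between -0.03 and 0.03 m and y of car_blue in the frame of tray between -0.155 and 0.155 m and z of car_blue in the frame of tray between 0 and 0.012 m and x of car_green in the frame of tray between -0.03 and 0.03 m and y of car_green in the frame of tray between -0.155 and 0.155 m and z of car_green in the frame of tray between 0 and 0.012 m and x of car_orange in the frame of tray between -0.03 and 0.03 m and y of car_orange in the frame of tray between -0.155 and 0.155 m and z of car_orange in the frame of tray between 0 and 0.012 m), for 0.2 s.
At the end, for the whole second after the job is handed in: Legs within 0.09 rad of their stops; tray level and at rest, centre within 20 mm (x) and 25 mm (y) of the seat, square within 0.15 rad; every present car upright (0.12 rad), at rest on the tray floor inside the rim, within 30 mm of the tray's long centre line (all of step 1 and all of step 3 and x of tray in the frame of stand_seat between -0.02 and 0.02 m and y of tray in the frame of stand_seat between -0.025 and 0.025 m and z of tray in the frame of stand_seat between -0.005 and 0.008 m and angle between tray's own z axis and vertical below 0.06 rad and angle between the x axis of tray and the x axis of stand, either way round below 0.15 rad and linear speed of tray below 0.03 m/s); the robot touches nothing.
It fails at once if a bystander is pushed more than 40 mm (distance of any of drum, books, pinkbox from where it was at the start of the episode above 0.04 m).
Of car_red, car_blue, car_green, car_orange only 3 to 4 are there at a start; the rules pass over those that are not, and their reading is None.
At some moment in a run one of car_red, car_blue, car_green, car_orange, tray may be knocked a few centimetres aside while the robot is not near it.
Once in a run the grip may slacken for a moment while it holds something.
It also fails if it takes over 210 s, if anything falls off the work surface, if the arm or the gripper's body presses on something with over 40 N, if the wrist force passes 120 N, or if a joint passes its speed limit or range.

## Working session

There is one attempt and no reset: what is moved stays moved. The work goes in short steps, each a Python script; the robot and the scene stay as the last script left them, time stands still between calls to the robot, and variables do not carry over. Pictures are saved under pics/ and viewed, at most 14 in all, crops included, and the job is handed in when it is done.

```bash
ls; mkdir -p pics; python3 - <<'E'
from plant import *
import cv2
for n in ["scene","top"]:
    c=capture(n); cv2.imwrite(f"pics/{n}0.png",c["image"][:,:,::-1]); print(n,c["xyz"],c["attitude"],c["fx"],c["cx"],c["cy"])
    for t in ["stand","leg_left","leg_right","tray","rail","car_red","car_blue","car_green","car_orange","drum","books","pinkbox"]:
        o=outline_of(t,n); print(t,[(round(d["confidence"],2),[int(v) for v in d["centre"]],int(d["pixels"].sum())) for d in o[:3]])
print(current_clock(),current_eef_rot())
E
```

```text
pics
plant.py
scene [ 1.16387604 -0.43429969  1.00876979] [-0.31325503  0.8556268   0.38451159 -0.14807061] 435.05197494244374 280.49273624488796 206.3235492549499
stand [(0.91, [249, 163], 2254)]
leg_left [(0.62, [240, 201], 552), (0.61, [172, 281], 500), (0.35, [250, 159], 2337)]
leg_right [(0.85, [274, 131], 606), (0.4, [178, 270], 1007), (0.27, [175, 280], 563)]
tray [(0.65, [249, 164], 2393), (0.6, [262, 288], 5937), (0.59, [357, 167], 3730)]
rail [(0.75, [180, 270], 970), (0.51, [254, 160], 2420)]
car_red [(0.71, [173, 279], 559)]
car_blue [(0.59, [165, 298], 523)]
car_green [(0.68, [272, 131], 581), (0.66, [153, 317], 517), (0.23, [173, 277], 584)]
car_orange [(0.57, [187, 258], 558)]
drum [(0.89, [197, 372], 1259)]
books [(0.93, [356, 170], 3745)]
pinkbox [(0.74, [149, 374], 1478), (0.41, [251, 161], 2177), (0.16, [355, 171], 3760)]
top [0.4815018  0.0454002  1.28914905] [-0.02478273  0.70925804 -0.70400211  0.02683057] 387.88591910000696 285.70565364271806 205.30737748430545
stand [(0.84, [250, 367], 1407)]
leg_left [(0.65, [238, 341], 144), (0.28, [170, 413], 1676)]
leg_right [(0.65, [247, 193], 433), (0.44, [243, 399], 122)]
tray [(0.82, [171, 292], 4531)]
rail [(0.93, [250, 227], 1101)]
car_red [(0.77, [245, 239], 482)]
car_blue [(0.94, [245, 215], 477)]
car_green [(0.86, [245, 190], 566), (0.73, [251, 367], 1543)]
car_orange [(0.93, [247, 262], 467)]
drum [(0.83, [162, 199], 957)]
books []
pinkbox [(0.75, [202, 142], 1335)]
1.3 [ 1.02334046e-06  9.87399966e-01  1.58244456e-01 -3.32709617e-06]
```

View pics/top0.png

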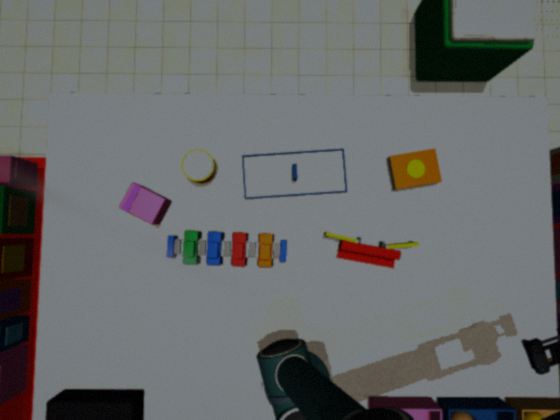

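View pics/scene0.png

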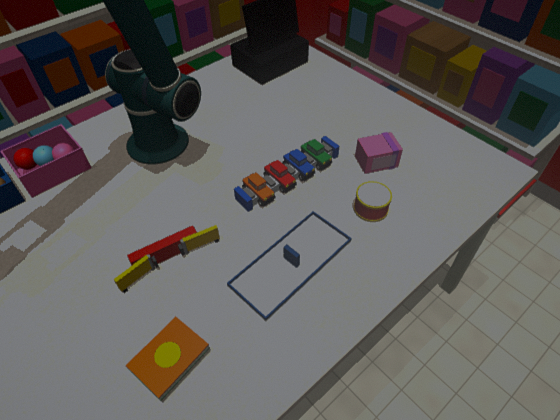

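The top picture shows the board at about (row 255, col 368), with the yellow legs at (237, 341) and (245, 400). The tray is at (172, 294). Four cars (green, blue, red, orange) are on the rail at cols 190–265, row 248. Next I measure everything from point clouds.

```bash
cat > h.py <<'E'
from plant import *
import numpy as np, cv2
from scipy.spatial.transform import Rotation as R
def q2R(q): return R.from_quat([q[1],q[2],q[3],q[0]]).as_matrix()
def cloud(n):
    if n=="wrist": p,q=np.array(current_eef_pos()),current_eef_rot()
    c=capture(n); z=c["range_z"]; v,u=np.mgrid[0:420,0:560]
    P=np.stack([(u-c["cx"])/c["fx"]*z,(v-c["cy"])/c["fy"]*z,z],-1)
    if n=="wrist":
        M=c["mount"]; P=P@M[:3,:3].T+M[:3,3]; P=P@q2R(q).T+p
    else: P=P@q2R(c["attitude"]).T+np.array(c["xyz"])
    P[z==0]=np.nan
    hsv=cv2.cvtColor(c["image"],cv2.COLOR_RGB2HSV)
    return c["image"],P,hsv
def hue(hsv,lo,hi,s=110,v=40):
    h=hsv[...,0]; m=(h>=lo)&(h<=hi) if lo<hi else (h>=lo)|(h<=hi)
    return m&(hsv[...,1]>=s)&(hsv[...,2]>=v)
def rect(P,m,z0,z1,box=None):
    """minAreaRect in world xy of masked points in height band (largest blob): centre,(long,short),angle of long axis"""
    m=m&(P[...,2]>z0)&(P[...,2]<z1)
    if box: m&=(P[...,0]>box[0])&(P[...,0]<box[1])&(P[...,1]>box[2])&(P[...,1]<box[3])
    n,l,s,_=cv2.connectedComponentsWithStats(m.astype(np.uint8),connectivity=8)
    if n<2: return None
    m=l==1+np.argmax(s[1:,4])
    p=P[m]; (c,(w,h),_)=r=cv2.minAreaRect((p[:,:2]*1000).astype(np.float32))
    b=cv2.boxPoints(r); e=max([b[1]-b[0],b[2]-b[1]],key=np.linalg.norm); a=np.arctan2(e[1],e[0])%np.pi
    return dict(c=np.round(np.array(c)/1000,4),size=(round(max(w,h)),round(min(w,h))),a=round(float(a),3),z=round(float(np.median(p[:,2])),4),n=int(m.sum()))
def down(yaw):
    """tool down, tool y (closing line) at world yaw angle +-pi, chosen so last joint is central"""
    best=None
    for k in (0,1):
        x=yaw-np.pi/2+k*np.pi
        X=[np.cos(x),np.sin(x),0]; Z=[0,0,-1]; Y=np.cross(Z,X)
        q=R.from_matrix(np.stack([X,Y,Z],1)).as_quat(); yield [q[3],q[0],q[1],q[2]]
E
python3 - <<'E'
from h import *
for n in ["top","scene"]:
    im,P,H=cloud(n); print(n)
    t=lambda k,*a:print(k,rect(P,*a))
    near=(0.2,0.7,-0.5,-0.02)
    t("board",hue(H,172,6),.05,.07,near)
    for nm,b in (("legL",(0.2,0.7,-.2,-.02)),("legR",(0.2,0.7,-.5,-.25))): pass
    m=hue(H,22,35)&(P[...,2]>.05)&(P[...,2]<.07)
    k,l,s,_=cv2.connectedComponentsWithStats(m.astype(np.uint8),connectivity=8)
    for i in range(1,k):
        if s[i,4]>20: print("yellow",rect(P,l==i,.05,.07))
    blue=hue(H,100,130,80)
    t("trayrim",blue,.005,.025,(0.45,0.85,-.25,.25)); t("fin",blue,.03,.07,(0.45,0.85,-.25,.25))
    m=np.isfinite(P[...,2])
    k,l,s,_=cv2.connectedComponentsWithStats(((P[...,2]>.03)&(P[...,2]<.1)&(P[...,0]>.2)).astype(np.uint8))
    for i in range(1,k):
        if s[i,4]>40: print("blob",rect(P,l==i,.03,.1))
    k,l,s,_=cv2.connectedComponentsWithStats(((P[...,2]>.058)&(P[...,2]<.09)&(P[...,0]>.2)).astype(np.uint8))
    for i in range(1,k):
        if s[i,4]>40: print("cab",rect(P,l==i,.058,.1), H[l==i].mean(0).round())
E
```

```text
top
board {'c': array([ 0.4324, -0.2259]), 'size': (191, 30), 'a': 1.395, 'z': 0.0588, 'n': 550}
yellow {'c': array([0.6725, 0.3115]), 'size': (99, 46), 'a': 2.023, 'z': 0.0648, 'n': 73}
yellow {'c': array([ 0.4724, -0.1321]), 'size': (99, 12), 'a': 1.347, 'z': 0.0584, 'n': 117}
yellow {'c': array([ 0.4483, -0.3296]), 'size': (98, 12), 'a': 1.67, 'z': 0.0594, 'n': 117}
yellow {'c': array([-0.0607, -0.705 ]), 'size': (43, 14), 'a': 2.045, 'z': 0.0668, 'n': 40}
trayrim {'c': array([ 0.7414, -0.0047]), 'size': (363, 134), 'a': 1.249, 'z': 0.0146, 'n': 163}
fin {'c': array([0.6816, 0.0163]), 'size': (46, 13), 'a': 0.012, 'z': 0.059, 'n': 59}
blob {'c': array([0.6983, 0.3247]), 'size': (104, 101), 'a': 0.782, 'z': 0.0655, 'n': 871}
blob {'c': array([ 0.6961, -0.3787]), 'size': (155, 113), 'a': 1.745, 'z': 0.0389, 'n': 1605}
blob {'c': array([0.6805, 0.0163]), 'size': (48, 13), 'a': 0.01, 'z': 0.0585, 'n': 74}
blob {'c': array([0.5744, 0.4936]), 'size': (121, 92), 'a': 1.11, 'z': 0.0787, 'n': 1247}
blob {'c': array([0.4367, 0.3339]), 'size': (173, 109), 'a': 1.542, 'z': 0.0459, 'n': 1355}

[... 2368 characters left out ...]
size': (53, 37), 'a': 0.006, 'z': 0.0703, 'n': 153} [ 67. 118.  76.]
cab {'c': array([0.43  , 0.2678]), 'size': (54, 37), 'a': 3.1, 'z': 0.0706, 'n': 166} [111. 146.  97.]
cab {'c': array([0.4263, 0.1894]), 'size': (54, 36), 'a': 3.131, 'z': 0.0708, 'n': 170} [ 19. 161. 106.]
cab {'c': array([0.4238, 0.1037]), 'size': (53, 36), 'a': 3.131, 'z': 0.0706, 'n': 185} [ 12. 169. 107.]
cab {'c': array([0.6971, 0.3225]), 'size': (103, 103), 'a': 1.533, 'z': 0.0663, 'n': 795} [ 87.  44. 123.]
cab {'c': array([ 0.442 , -0.2311]), 'size': (298, 63), 'a': 1.462, 'z': 0.0602, 'n': 859} [ 16. 217. 117.]
cab {'c': array([0.6816, 0.0119]), 'size': (50, 14), 'a': 0.094, 'z': 0.0606, 'n': 74} [109. 120.  82.]
```

```bash
cat >> h.py <<'E'
B=np.array([.432,-.2275]); YAW=-.179
ex=np.array([np.cos(YAW),np.sin(YAW)]); ey=np.array([-ex[1],ex[0]])
def S(x,y,z): return list(B+x*ex+y*ey)+[z]
def finger(side,th,r=.082,gap=0.,z=.02):
    # side +1 left,-1 right; finger centre behind leg, tool y along leg
    d=np.array([np.sin(th),side*np.cos(th)]); n=np.array([np.cos(th),-side*np.sin(th)])
    p=np.array([.02,side*.05])+r*d-(.006+.009+gap)*n
    return S(p[0],p[1],z), YAW+np.arctan2(d[1],d[0])
def legs(n="top"):
    im,P,H=cloud(n); m=hue(H,22,35)&(P[...,2]>.05)&(P[...,2]<.066)
    k,l,s,_=cv2.connectedComponentsWithStats(m.astype(np.uint8),connectivity=8)
    for i in range(1,k):
        r=rect(P,l==i,.05,.07)
        if r and s[i,4]>30 and r['c'][1]<0 and r['c'][0]>.2: print("leg",r, "want angle",round(YAW%np.pi,3))
E
python3 - <<'E'
from h import *
set_gripper(0.0,20)
def push(side,th0):
    ths=list(np.arange(th0,1.5,.15))+[1.5,1.6]
    for k in (0,1):   # choose the tool half-turn that stays in range over the sweep
        js=[ik(finger(side,t)[0],list(down(finger(side,t)[1]))[k]) for t in ths]
        if all(j is not None for j in js) and max(np.abs(j[5]) for j in js)<2.4 and max(np.abs(np.diff([j[5] for j in js])))<1: break
    else: raise SystemExit("no branch")
    print(side,k,[round(float(j[5]),2) for j in js])
    q=lambda t:list(down(finger(side,t)[1]))[k]
    p,_=finger(side,th0,gap=.02)
    reach([p[0],p[1],.2],q(th0)); move_l([p[0],p[1],.09],v=.3); move_l(p,v=.1)
    f0=np.array(current_ft_force())
    for t in ths:
        hit=move_l(finger(side,t)[0],q(t),v=.08,stop_force=22)
        if hit: print("stop at",t,np.array(current_ft_force())-f0); break
    print("eef",current_eef_pos(),np.array(current_ft_force())-f0)
    p,_=finger(side,1.571,gap=.03); move_l(p,v=.15); move_l([p[0],p[1],.2],v=.3)
push(1,0.0)
push(-1,.2)
reach([.45,.0,.3],list(down(np.pi/2))[0])if False else None
print(current_clock()); legs("top"); legs("scene")
E
```

```text
1 1 [-1.66, -1.5, -1.35, -1.2, -1.06, -0.92, -0.78, -0.64, -0.51, -0.38, -0.25, -0.16]
eef [ 0.54397262 -0.18076431  0.01990712] [ 0.8721515  11.89082522  3.11548549]
-1 1 [0.8, 0.67, 0.53, 0.4, 0.27, 0.14, 0.01, -0.12, -0.25, -0.34, -0.42]
eef [ 0.52060692 -0.31179334  0.02027028] [ -6.07402734 -15.54231544  -3.51293673]
17.8917
leg {'c': array([ 0.5106, -0.1895]), 'size': (98, 13), 'a': 2.959, 'z': 0.0586, 'n': 131} want angle 2.963
leg {'c': array([ 0.4926, -0.2877]), 'size': (98, 14), 'a': 2.98, 'z': 0.0585, 'n': 140} want angle 2.963
leg {'c': array([ 0.5072, -0.1924]), 'size': (105, 13), 'a': 2.956, 'z': 0.06, 'n': 165} want angle 2.963
leg {'c': array([ 0.4904, -0.2903]), 'size': (104, 12), 'a': 2.97, 'z': 0.06, 'n': 163} want angle 2.963
```

Both legs measure within 0.02 rad of their stops. Next I look at the tray from the wrist camera.

```bash
cat >> h.py <<'E'
def tray(n,box=(0.3,.9,-.5,.25),z0=0.):
    """tray pose from its blue rim (all rim pixels, no largest-blob) and fin"""
    im,P,H=cloud(n); m=hue(H,100,130,70,30)
    ok=m&(P[...,0]>box[0])&(P[...,0]<box[1])&(P[...,1]>box[2])&(P[...,1]<box[3])
    p=P[ok&(P[...,2]>z0+.006)&(P[...,2]<z0+.024)]
    (c,(w,h),_)=r=cv2.minAreaRect((p[:,:2]*1000).astype(np.float32)); b=cv2.boxPoints(r)
    e=max([b[1]-b[0],b[2]-b[1]],key=np.linalg.norm)
    print("rim",n,np.round(np.array(c)/1000,4),round(w),round(h),"yaw",round(float(np.arctan2(e[1],e[0])%np.pi-np.pi/2),3))
    print("fin",rect(P,m,z0+.035,z0+.07,box)); return im
E
python3 - <<'E'
from h import *
q=min(down(np.pi/2+.05),key=lambda q:(abs(ik([.62,.015,.35],q)[5]) if ik([.62,.015,.35],q) is not None else 9))
reach([.62,.015,.36],q)
im=tray("wrist",(.5,.9,-.22,.25)); cv2.imwrite("pics/w1.png",im[:,:,::-1])
tray("scene",(.5,.9,-.22,.25)); print(q,current_clock())
E
```

```text
rim wrist [0.6755 0.0437] 145 341 yaw 0.075
fin {'c': array([0.6749, 0.0434]), 'size': (48, 12), 'a': 0.08, 'z': 0.0599, 'n': 295}
rim scene [0.6742 0.0434] 149 342 yaw 0.077
fin {'c': array([0.6756, 0.0427]), 'size': (50, 13), 'a': 0.064, 'z': 0.0597, 'n': 75}
[np.float64(0.0), np.float64(0.9996875162757025), np.float64(0.024997395914712353), np.float64(0.0)] 19.8167
```

View pics/w1.png

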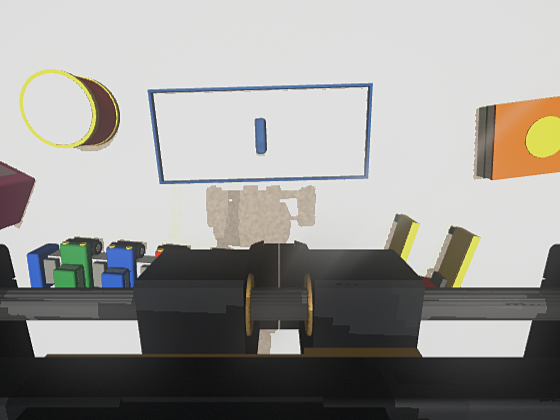

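The tray at image (133, 262) has been nudged about 3 cm to (0.675, 0.0435), and the two cameras agree. I'll grasp it at the new pose.

```bash
python3 - <<'E'
from h import *
q0=current_eef_rot(); pick=lambda yaw:max(down(yaw),key=lambda q:abs(np.dot(q,q0)))
c=[.6752,.0434]; q=pick(np.pi/2+.077)
set_gripper(.05,40)
reach([*c,.12],q); print("low",move_l([*c,.027],v=.1,stop_force=12))
set_gripper(0,40); print("gap",current_finger_gap(),current_gripper_force(),current_eef_pos())
move_l([*c,.045],v=.05); move_l([*c,.15],v=.12)
print("gap",current_finger_gap(),current_ft_force())
qt=pick(np.pi/2+YAW); s=S(.055,0,.15)
move_l(s,qt,v=.12); print("gap",current_finger_gap(),current_clock())
im=tray("scene",(.25,.8,-.6,.1),z0=.124)
E
```

```text
low False
gap 0.01394811116804772 39.999857414513826 [0.67526548 0.04352566 0.02721549]
gap 0.01379649779850804 [-0.36727905  0.37417346 -3.70188689]
gap 0.013372529523487943 27.8583
rim scene [ 0.4869 -0.2375] 340 150 yaw -0.181
fin {'c': array([ 0.4943, -0.2394]), 'size': (38, 13), 'a': 2.991, 'z': 0.1819, 'n': 96}
```

```bash
python3 - <<'E'
from h import *
s=S(.055,0,0)[:2]
move_l([*s,.1],v=.1); print(move_l([*s,.083],v=.03,stop_force=5),current_eef_pos(),current_ft_force())
set_gripper(.05); wait(.3); move_l([*s,.2],v=.15)
p=current_eef_pos(); move_l([.45,-.05,.35],v=.3)
im=tray("scene",(.25,.8,-.6,.1),z0=.06); im2=tray("top",(.25,.8,-.6,.1),z0=.06); legs()
cv2.imwrite("pics/s2.png",im[:,:,::-1])
for n in ("scene","top"):
    im,P,H=cloud(n)
    k,l,s_,_=cv2.connectedComponentsWithStats(((P[...,2]>.058)&(P[...,2]<.09)&(P[...,0]>.2)&(P[...,1]>.03)).astype(np.uint8))
    for i in range(1,k):
        if s_[i,4]>40: print(n,"cab",rect(P,l==i,.058,.1), H[l==i].mean(0).round())
print(current_clock())
E
```

```text
True [ 0.48659116 -0.23754401  0.08714614] [-0.92434906 -0.81795737  4.278991  ]
rim scene [ 0.4868 -0.2379] 340 149 yaw -0.178
fin {'c': array([ 0.4889, -0.2392]), 'size': (51, 13), 'a': 2.944, 'z': 0.119, 'n': 113}
rim top [ 0.4888 -0.2357] 340 144 yaw -0.183
fin {'c': array([ 0.5036, -0.2365]), 'size': (18, 12), 'a': 3.131, 'z': 0.1189, 'n': 27}
scene cab {'c': array([0.5716, 0.4914]), 'size': (123, 99), 'a': 1.122, 'z': 0.0791, 'n': 929} [160.  99. 113.]
scene cab {'c': array([0.431 , 0.3413]), 'size': (52, 35), 'a': 3.132, 'z': 0.071, 'n': 157} [ 68. 116.  77.]
scene cab {'c': array([0.4298, 0.2679]), 'size': (51, 38), 'a': 3.06, 'z': 0.0708, 'n': 166} [111. 145.  99.]
scene cab {'c': array([0.4274, 0.1882]), 'size': (51, 36), 'a': 3.093, 'z': 0.0711, 'n': 173} [ 17. 161. 108.]
scene cab {'c': array([0.4228, 0.1041]), 'size': (56, 36), 'a': 3.118, 'z': 0.0708, 'n': 178} [ 12. 177. 111.]
scene cab {'c': array([0.6965, 0.3225]), 'size': (105, 102), 'a': 2.083, 'z': 0.0661, 'n': 798} [ 86.  44. 125.]
top cab {'c': array([0.6985, 0.3248]), 'size': (104, 101), 'a': 0.773, 'z': 0.0656, 'n': 843} [ 79.  40. 132.]
top cab {'c': array([0.5748, 0.494 ]), 'size': (123, 91), 'a': 1.113, 'z': 0.0791, 'n': 1155} [151. 105. 125.]
top cab {'c': array([0.4331, 0.3459]), 'size': (47, 34), 'a': 0.004, 'z': 0.0709, 'n': 182} [ 67. 179. 100.]
top cab {'c': array([0.4304, 0.2708]), 'size': (47, 33), 'a': 0.009, 'z': 0.0704, 'n': 183} [109. 211. 129.]
top cab {'c': array([0.428 , 0.1922]), 'size': (47, 35), 'a': 0.007, 'z': 0.071, 'n': 181} [  5. 213. 127.]
top cab {'c': array([0.4254, 0.1077]), 'size': (47, 35), 'a': 3.139, 'z': 0.0705, 'n': 177} [ 17. 238. 126.]
32.1333
```

View pics/s2.png

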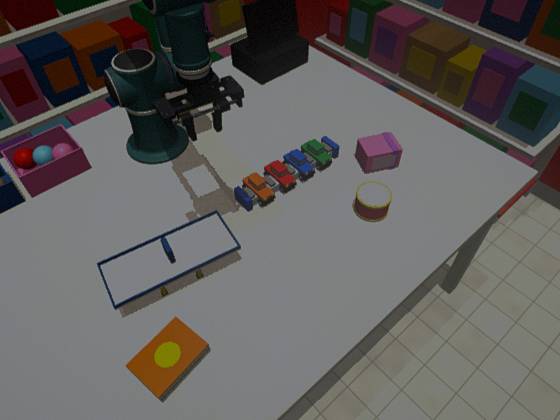

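The tray is seated at (0.4875, -0.237) with yaw -0.18, and all four cars are still on the rail. I start with the orange car.

```bash
cat >> h.py <<'E'
T=np.array([.4875,-.2370])
def pick(yaw):
    q0=current_eef_rot(); return max(down(yaw),key=lambda q:abs(np.dot(q,q0)))
def cabs(lo=.058,hi=.09,dz=0,y=(.03,.42)):
    """cabin centres by height band, mean of top and scene, keyed by colour"""
    out={}
    for n in ("top","scene"):
        im,P,H=cloud(n)
        k,l,s,_=cv2.connectedComponentsWithStats(((P[...,2]>lo+dz)&(P[...,2]<hi+dz)&(P[...,0]>.2)&(P[...,0]<.6)&(P[...,1]>y[0])&(P[...,1]<y[1])).astype(np.uint8))
        for i in range(1,k):
            if s[i,4]>60:
                r=rect(P,l==i,lo+dz,hi+dz); col=np.median(H[l==i],0).astype(int).tolist(); print(n,r,col)
def grab(c,yaw=-.02):
    set_gripper(.055,45); reach([*c,.15],pick(np.pi/2+yaw)); move_l([*c,.09],v=.15)
    print("bump",move_l([*c,.0495],v=.06,stop_force=10))
    set_gripper(0,45); print("gap",current_finger_gap())
    move_l([*c,.075],v=.05); move_l([*c,.20],v=.15); print("gap",current_finger_gap(),current_ft_force())
def put(y):
    t=T+y*ey
    move_l([*t,.20],pick(np.pi/2+YAW),v=.18); g=current_finger_gap(); print("gap",g)
    if g<.028: print("LOST"); return
    move_l([*t,.125],v=.12); print("touch",move_l([*t,.104],v=.03,stop_force=4),current_eef_pos())
    set_gripper(g+.014); wait(.2); move_l([*t,.2],v=.15); print("t",current_clock())
E
python3 - <<'E'
from h import *
grab([.4247,.1062]); put(-.136)
move_l([.43,.0,.3],v=.3)
print('rail');cabs(); print('tray');cabs(.115,.145,y=(-.5,-.05))
im=tray("scene",(.25,.8,-.6,.06),z0=.06)
cv2.imwrite("pics/s3.png",im[150:400,0:400,::-1])
E
```

```text
bump False
gap 0.0337050245607987
gap 0.03331281593024672 [-0.18993772  0.12000362 -1.87444669]
gap 0.03380647401427121
touch True [ 0.46363839 -0.37109836  0.10927016]
t 42.3833
rail
top {'c': array([0.4331, 0.3458]), 'size': (47, 34), 'a': 0.011, 'z': 0.0704, 'n': 185} [67, 188, 105]
top {'c': array([0.4304, 0.2705]), 'size': (47, 35), 'a': 0.003, 'z': 0.0708, 'n': 180} [109, 218, 135]
top {'c': array([0.428 , 0.1921]), 'size': (47, 34), 'a': 0.007, 'z': 0.0704, 'n': 181} [1, 216, 129]
scene {'c': array([0.4305, 0.3429]), 'size': (56, 37), 'a': 3.065, 'z': 0.0706, 'n': 157} [67, 144, 88]
scene {'c': array([0.4288, 0.268 ]), 'size': (53, 36), 'a': 3.072, 'z': 0.0702, 'n': 170} [111, 173, 118]
scene {'c': array([0.427 , 0.1884]), 'size': (52, 38), 'a': 0.014, 'z': 0.0708, 'n': 172} [1, 188, 128]
tray
top {'c': array([ 0.4887, -0.2349]), 'size': (48, 14), 'a': 2.947, 'z': 0.1182, 'n': 68} [107, 212, 89]
top {'c': array([ 0.4634, -0.3667]), 'size': (50, 36), 'a': 2.947, 'z': 0.1299, 'n': 212} [17, 249, 127]
scene {'c': array([ 0.4865, -0.2381]), 'size': (52, 14), 'a': 2.982, 'z': 0.1198, 'n': 93} [108, 176, 83]
scene {'c': array([ 0.4629, -0.3709]), 'size': (54, 34), 'a': 2.964, 'z': 0.1314, 'n': 319} [15, 255, 129]
rim scene [ 0.4862 -0.2375] 341 150 yaw -0.176
fin {'c': array([ 0.4883, -0.2389]), 'size': (51, 13), 'a': 2.953, 'z': 0.1189, 'n': 116}
```

View pics/s3.png

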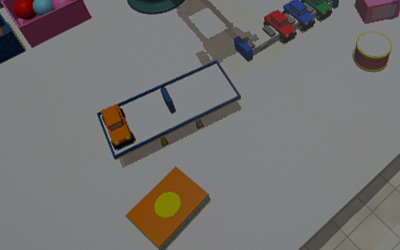

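The orange car stands across the tray at crop (row 127, col 117), and its cabin top at 0.131 is the right height. Now the red car.

```bash
python3 - <<'E'
from h import *
grab([.4277,.1903]); put(-.066)
move_l([.43,.05,.3],v=.3)
print('rail');cabs(); print('tray');cabs(.115,.145,y=(-.5,-.05))
E
```

```text
bump False
gap 0.03379624257608099
gap 0.033875802556098046 [-0.08907696 -0.0977387  -1.89600701]
gap 0.03371232867444015
touch True [ 0.4760626  -0.30216497  0.10991609]
t 54.3833
rail
top {'c': array([0.4331, 0.3459]), 'size': (47, 34), 'a': 0.022, 'z': 0.0706, 'n': 184} [67, 189, 105]
top {'c': array([0.4305, 0.2713]), 'size': (47, 34), 'a': 0.009, 'z': 0.0704, 'n': 180} [109, 218, 136]
scene {'c': array([0.4324, 0.3412]), 'size': (53, 35), 'a': 3.077, 'z': 0.0708, 'n': 156} [67, 143, 88]
scene {'c': array([0.4295, 0.2669]), 'size': (52, 35), 'a': 3.141, 'z': 0.0705, 'n': 167} [111, 173, 119]
tray
top {'c': array([ 0.4882, -0.2352]), 'size': (48, 13), 'a': 2.971, 'z': 0.1183, 'n': 67} [107, 209, 90]
top {'c': array([ 0.4757, -0.2993]), 'size': (50, 35), 'a': 2.96, 'z': 0.1298, 'n': 212} [1, 223, 129]
top {'c': array([ 0.4635, -0.3667]), 'size': (50, 35), 'a': 2.977, 'z': 0.1299, 'n': 219} [17, 249, 127]
scene {'c': array([ 0.4868, -0.2382]), 'size': (50, 14), 'a': 2.981, 'z': 0.1192, 'n': 91} [108, 176, 83]
scene {'c': array([ 0.4749, -0.3023]), 'size': (54, 35), 'a': 2.981, 'z': 0.1314, 'n': 295} [1, 236, 129]
scene {'c': array([ 0.4625, -0.3707]), 'size': (53, 34), 'a': 2.976, 'z': 0.1315, 'n': 313} [15, 255, 128]
```

```bash
python3 - <<'E'
from h import *
grab([.4302,.2695]); put(.066)
move_l([.43,.1,.3],v=.3)
print('rail');cabs(); print('tray');cabs(.115,.145,y=(-.5,-.05))
E
```

```text
bump False
gap 0.03364662409231486
gap 0.033396957887656294 [ 0.09170611  0.17224013 -2.03402411]
gap 0.033504414894645757
touch True [ 0.49952309 -0.1721236   0.10988299]
t 66.0917
rail
top {'c': array([0.433, 0.346]), 'size': (47, 34), 'a': 3.126, 'z': 0.0708, 'n': 188} [67, 188, 105]
scene {'c': array([0.4328, 0.3426]), 'size': (53, 36), 'a': 3.108, 'z': 0.0704, 'n': 154} [66, 140, 87]
tray
top {'c': array([ 0.499 , -0.1692]), 'size': (50, 35), 'a': 2.938, 'z': 0.1305, 'n': 205} [109, 213, 136]
top {'c': array([ 0.4884, -0.2351]), 'size': (50, 14), 'a': 2.966, 'z': 0.1186, 'n': 72} [108, 203, 91]
top {'c': array([ 0.4756, -0.2991]), 'size': (50, 35), 'a': 2.977, 'z': 0.1296, 'n': 213} [2, 224, 129]
top {'c': array([ 0.4635, -0.3667]), 'size': (50, 35), 'a': 2.975, 'z': 0.1299, 'n': 213} [17, 251, 128]
scene {'c': array([ 0.4997, -0.1731]), 'size': (53, 35), 'a': 2.956, 'z': 0.1312, 'n': 267} [110, 201, 119]
scene {'c': array([ 0.487 , -0.2383]), 'size': (51, 13), 'a': 2.978, 'z': 0.1197, 'n': 93} [108, 178, 82]
scene {'c': array([ 0.475 , -0.3024]), 'size': (53, 35), 'a': 2.967, 'z': 0.1315, 'n': 293} [1, 237, 128]
scene {'c': array([ 0.4624, -0.3708]), 'size': (54, 34), 'a': 2.961, 'z': 0.1315, 'n': 318} [15, 255, 127]
```

```bash
python3 - <<'E'
from h import *
grab([.4325,.3443]); put(.136)
move_l([.43,.1,.3],v=.3)
print('tray');cabs(.115,.145,y=(-.5,-.03)); tray("scene",(.25,.8,-.6,.06),z0=.06)
im,P,H=cloud("top")
cv2.imwrite("pics/t4.png",im[:,:,::-1]); cv2.imwrite("pics/s4.png",capture("scene")["image"][:,:,::-1]); print(current_clock())
E
```

```text
bump False
gap 0.03365176558788604
gap 0.03371792330792634 [ 0.4399286  -0.43132011 -2.14842894]
gap 0.03377670982265255
touch True [ 0.51193451 -0.1032097   0.10983423]
t 77.6917
tray
top {'c': array([ 0.5116, -0.1009]), 'size': (50, 35), 'a': 2.951, 'z': 0.1302, 'n': 197} [67, 192, 113]
top {'c': array([ 0.499 , -0.1694]), 'size': (50, 35), 'a': 2.952, 'z': 0.1301, 'n': 205} [109, 213, 136]
top {'c': array([ 0.4883, -0.2352]), 'size': (50, 13), 'a': 2.947, 'z': 0.1184, 'n': 71} [108, 205, 90]
top {'c': array([ 0.4756, -0.2995]), 'size': (50, 36), 'a': 2.953, 'z': 0.1299, 'n': 210} [2, 224, 129]
top {'c': array([ 0.4632, -0.3675]), 'size': (50, 36), 'a': 2.961, 'z': 0.1297, 'n': 213} [17, 249, 128]
scene {'c': array([ 0.5114, -0.1044]), 'size': (52, 34), 'a': 2.989, 'z': 0.1311, 'n': 257} [67, 172, 87]
scene {'c': array([ 0.4991, -0.1732]), 'size': (53, 34), 'a': 2.953, 'z': 0.1313, 'n': 266} [110, 202, 119]
scene {'c': array([ 0.4865, -0.2383]), 'size': (51, 13), 'a': 2.973, 'z': 0.1196, 'n': 92} [108, 179, 81]
scene {'c': array([ 0.4756, -0.3026]), 'size': (53, 34), 'a': 2.938, 'z': 0.1315, 'n': 293} [1, 238, 128]
scene {'c': array([ 0.4626, -0.3708]), 'size': (52, 34), 'a': 2.966, 'z': 0.1318, 'n': 316} [15, 255, 128]
rim scene [ 0.4875 -0.2378] 341 149 yaw -0.181
fin {'c': array([ 0.5027, -0.1736]), 'size': (109, 44), 'a': 2.955, 'z': 0.1064, 'n': 381}
78.8917
```

View pics/s4.png

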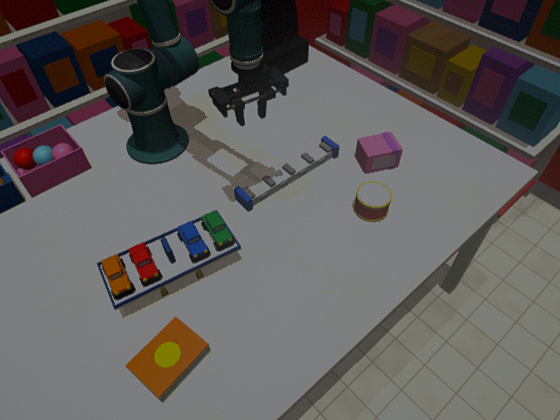

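All four cars stand level across the tray, from orange at (275, 117) to green at (228, 217). The rail is empty, the bystanders have not moved, and the arm is clear.

```bash
python3 -c "
from plant import *
print(job_done())"
```

```text
the job is handed in; nothing more can be done
None
```

I handed the job in at about 79 s of robot time: both legs are out to their stops, the tray is centred on the stand and all four cars stand upright on it with the other goods unmoved; the final verdict was not shown to me.

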